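Stand a display board from the slotted rack on the easel

TASK

Draw the tall narrow board up out of the leaning slotted rack and stand it the same way up on the wooden display easel, centred, with its lower edge down on the ledge and its back flat against both uprights. Somebody has left the easel's sliding ledge at a height nobody noted, so feel for it: lower the board gently until it rests, without ramming the easel and without letting the board drop or slide down. Leave the two wide boards in their slots and do not disturb the carafe, the tumbler or the sweets dish.

Things in the scene. Friction and masses are not known exactly. Their poses are not given: they have to be found in the camera images.
- tall_board: The board to move: plain stiff black panel, 8 mm thick, 100 mm wide, 170 mm tall, 110 to 220 g; the only tall narrow one of three. Origin: middle of its lower edge face, mid-thickness. x: across its thickness, y: along its width, z: up along its height. It starts in any of the rack's slots, leaning 15 degrees top towards the rack's -x. Jerked or knocked, it can turn in the fingers.
- wide_board_a: Bystander board, black, 8 mm thick, 150 mm wide, 120 mm tall, in another slot. Axes and origin as for the tall board. Must stay in its slot.
- wide_board_b: As wide_board_a, in the remaining slot.
- rack: Fixed wooden rack, 200 (x) by 190 (y) mm, 115 mm high. Origin: centre of its underside, z up. Three parallel slots along y, 56 mm apart in x (-56, 0, 56), leaning 15 degrees with tops towards -x, floors 34 mm up. Slot walls run 65 to 75 mm up the slope, so the tall board stands 95 mm out of them, the wide ones 45 mm. About 46 mm is free, square to the boards, between neighbours.
- rack_slot (a point): Middle of the floor of the rack's central slot. In every slot a sprung strip presses about 4 N on the board's +x face, 15 to 45 mm above the slot floor: the board slides out straight along its own z against up to about 10 N of drag, and is clear after 75 mm.
- easel: Leaning back of the fixed wooden easel. Origin: low middle of its uprights' front face, 12 mm above the table. z: up along the uprights, which lean back 0.3 rad; y: across; x: out of the front face, square to it. Rightly placed, the board's origin is at x = 4 mm, y = 0 and its axes are parallel to these. Crossbars run behind the uprights at z = 20 and 110 mm only.
- easel_top (a point): Middle between the upper ends of the easel's two uprights, on their front face: z = 205 mm in the easel's frame. The uprights are 14 mm square, centred at y = -40 and 40 mm, 66 mm clear between them: room for a finger behind the board.
- easel_ledge_low (a point): Centre line of the easel at the LOWEST setting of the ledge's upper face, easel z = 30 mm. The ledge really sits anywhere from here to 45 mm higher (not reported: find it by touch or sight) and holds firm, but its top is a sprung cork pad (3 N per mm, 4 mm of give). Square to the uprights, 120 mm wide, 28 mm deep, with a lip 12 mm high along its outer edge: 22 mm gap from uprights to lip.
- carafe: Bystander: glass carafe, 90 mm across, 170 mm tall. Origin: centre of its underside.
- tumbler: Bystander: glass tumbler, 72 mm across, 95 mm tall. Origin: centre of its underside.
- sweets_dish: Bystander: glass dish of wrapped sweets, 120 mm across, 30 mm tall. Origin: centre of its underside.

How it is judged:
On the way:
1. the tall board is held, drawn up clear of the rack (z of tall_board in the frame of rack above 0.105 m and contact force between tall_board and the fingers above 0.5 N and contact force between tall_board and rack below 0.1 N), for 0.1 s.
At the end, for the whole second after the job is handed in: The tall board is at rest, released, upright on the easel: its origin 24-82 mm up and within 5 mm of 4 mm out, axis within 0.06 rad of the uprights, centred to 18 mm, square to 0.09 rad; wide boards moved under 15 mm, carafe, tumbler and dish under 30 mm (x of tall_board in the frame of easel between 0.0005 and 0.0095 m and y of tall_board in the frame of easel between -0.018 and 0.018 m and z of tall_board in the frame of easel between 0.024 and 0.082 m and angle between the z axis of tall_board and the z axis of easel, either way round below 0.06 rad and angle between the y axis of tall_board and the y axis of easel, either way round below 0.09 rad and contact force between tall_board and easel above 0.3 N and linear speed of tall_board below 0.02 m/s and angular speed of tall_board below 0.1 rad/s and distance of each of wide_board_a, wide_board_b from where it was at the start of the episode below 0.015 m and distance of each of carafe, tumbler, sweets_dish from where it was at the start of the episode below 0.03 m); the robot touches nothing.
It fails at once if the tall board is dropped or let slide: it moves faster than 0.3 m/s with no finger on it (linear speed of tall_board above 0.3 m/s and contact force between tall_board and the fingers below 0.05 N).
It fails at once if the easel is rammed: more than 40 N between the board and the easel (contact force between tall_board and easel above 40 N).
It fails at once if a wide board is pulled up or knocked (moved 30 mm) (distance of any of wide_board_a, wide_board_b from where it was at the start of the episode above 0.03 m).
It fails at once if the carafe, the tumbler or the sweets dish is disturbed (moved 40 mm) (distance of any of carafe, tumbler, sweets_dish from where it was at the start of the episode above 0.04 m).
It also fails if it takes over 58 s, if anything falls off the work surface, if the arm or the gripper's body presses on something with over 40 N, if the wrist force passes 120 N, or if a joint passes its speed limit or range.

ROBOT

A 6-joint arm with a two-finger parallel gripper is mounted at the origin on the work surface. World frame = base frame: x ahead of the robot, y to its left, z up, the work surface at z = 0. Lengths are in m, angles in rad, forces in N, time in s.
With the tool pointing down it reaches from about 0.325 to 0.775 m from the base axis. Payload 5.5 kg.
Tool frame: the origin (TCP) lies between the finger pads; the fingertips stand 8 mm ahead of it and the grasp point (between the pads) lies 11 mm behind it (tcp_to_tips is the distance from the TCP to the fingertips, in m); z points along the fingers, y is the direction in which the jaws open and shut (so a half turn about z gives the same grasp; the last joint's range is limited). The gripper opens to 88 mm and grips with 3 to 60 N. Pads are 20 mm wide; open, the fingers measure 115 mm over their backs; the gripper's body (75 mm by 178 mm) begins 61 mm behind the grasp point.
Start: joints at [-1.305, 0.091, 1.231, -0, 1.82, -0.057], TCP at [0.19, -0.569, 0.231] pointing down, gripper open.
Joint ranges: [-2.87, 2.87], [-0.86, 2.18], [0.17, 2.46], [-1.51, 4.65], [0.06, 2.69], [-2.65, 2.65]. Speed limits (rad/s): [2.57, 2.57, 3.01, 3.14, 3.14, 3.14].

INTERFACE

Orientations are given as a unit quaternion [w, x, y, z].
In Python, from bench import * gives the robot as it stands. Calls block until the motion is done:
- move_to(position, orientation): joint-space move of the TCP to a pose.
- move_l(position, speed=0.15, orientation=None): straight line of the TCP; orientation=None keeps the orientation; speed is the mean speed in m/s.
- movej(angles): joint-space move.
- gripper_open() and close(): open the fingers fully, or close them until they stop; the grip force is fixed at half the most.
- hold(seconds).
- inverse_kinematics(position, orientation): joint angles nearest the present ones, or None.
- state(): the state.
- get_image(name): name is "scene" or "top" or "wrist"; returns a dict with "frame" (420x560x3 uint8, blue, green, red), "depth" (420x560 float32, m along the optical axis (not along the pixel's ray), 0 where there is no reading), "camera_matrix" (3x3 intrinsics, pixels), "view" (4x4, takes a point from world to camera coordinates). Camera axes: x right, y up, looking along -z (the intrinsics and any distortion apply to the point x, -y, -z); pixel columns grow to the right and rows downward; lengths in m; the calibration is good to about 2 mm. A picture is of the moment at which its call begins.
A pose or a line that the arm cannot do raises IKError and nothing moves.
- job_done(): hands the job in, once; it reports no verdict.
The state is a dict: "time": time; "joint_pos": joint angles; "dq": joint speeds; "joint_torque": joint torques, N m; "ee_pos": TCP position; "ee_rot": TCP orientation; "ft_force": force on the tool from outside, world axes, zero at the start; "moment": the same for the moment, N m; "finger_gap": finger opening in m.
Only numpy, scipy, OpenCV 4.12 (cv2) and the standard library are available. Lean on these libraries where they do the work, as an engineer would, in place of code of your own. Each camera call takes 0.05 s, during which the arm holds its last target.

## Working session

There is one attempt and no reset: what is moved stays moved. The work goes in short steps, each a Python script; the robot and the scene stay as the last script left them, time stands still between calls to the robot, and variables do not carry over. Pictures are saved under pics/ and viewed, and the job is handed in when it is done.

```bash
ls; mkdir -p pics; python3 - <<'E'
from bench import *
import cv2,numpy as np
for n in ["scene","top","wrist"]:
    d=get_image(n); cv2.imwrite(f"pics/{n}0.png",d["frame"]); np.savez(f"pics/{n}0.npz",**{k:d[k] for k in d if k!='name'})
    V=np.array(d["view"]); print(n,np.round(d["camera_matrix"],1).tolist(),"pos",np.round(-V[:3,:3].T@V[:3,3],3),"fwd",np.round(-V[2,:3],3), [k for k in d])
print(state())
E
```

```text
pics
scene [[393.3, 0.0, 280.3], [0.0, 393.3, 204.1], [0.0, 0.0, 1.0]] pos [0.896 0.386 0.647] fwd [-0.44  -0.555 -0.706] ['frame', 'depth', 'camera_matrix', 'view']
top [[426.6, 0.0, 276.9], [0.0, 426.6, 206.6], [0.0, 0.0, 1.0]] pos [0.489 0.005 0.905] fwd [ 0.141 -0.029 -0.99 ] ['frame', 'depth', 'camera_matrix', 'view']
wrist [[346.7, 0.0, 273.0], [0.0, 346.7, 209.9], [0.0, 0.0, 1.0]] pos [ 0.261 -0.545  0.382] fwd [-0.262 -0.087 -0.961] ['frame', 'depth', 'camera_matrix', 'view']
{'time': 0.15, 'joint_pos': array([-1.30473763e+00,  9.16932059e-02,  1.23159545e+00, -1.32706338e-05,
        1.81982468e+00, -5.66970407e-02]), 'dq': array([ 0.00071921, -0.0039298 , -0.00385003,  0.00050058, -0.00077192,
       -0.00044428]), 'joint_torque': array([ 1.57995470e-03, -4.47044349e+01, -4.06907594e+01,  6.98788580e-02,
        2.74568464e-02, -1.21343587e-04]), 'ee_pos': array([ 0.19024709, -0.56880953,  0.22977007]), 'ee_rot': array([-7.55508516e-04,  9.87006803e-01,  1.60676669e-01, -8.58446869e-05]), 'ft_force': array([-0.43629037,  0.00336668,  0.73632902]), 'moment': array([-0.020601  ,  0.00822337,  0.03012529]), 'finger_gap': 0.08794789269231762}
```

View pics/scene0.png

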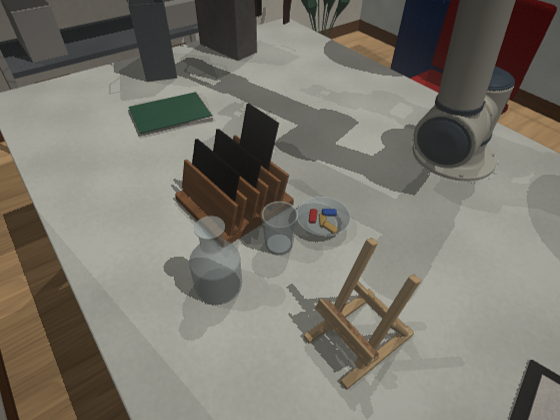

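View pics/top0.png

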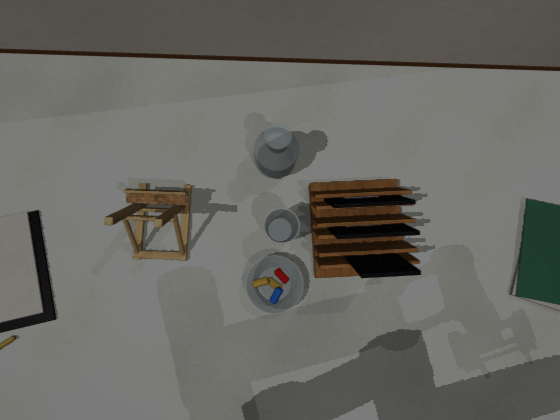

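View pics/wrist0.png

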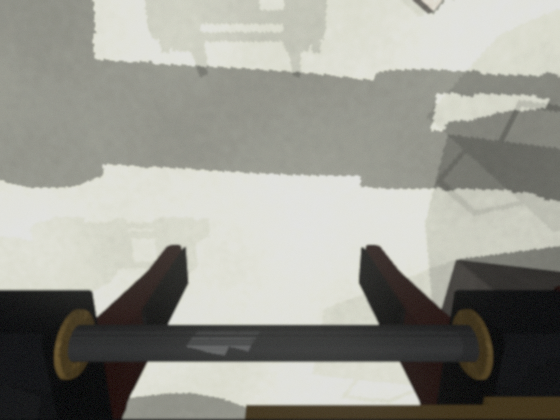

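The top view shows the rack at pixels (310–415, 180–275), with the tall board in the slot nearest the robot (about 385, 265). The easel is at (110–190, 185–260), the carafe at (277,150), the tumbler at (282,226) and the dish at (275,282). Next I measure them.

```bash
cat > h.py <<'E'
import numpy as np,cv2
def cloud(d):
    K=np.array(d["camera_matrix"]);V=np.array(d["view"]);z=d["depth"].astype(float)
    v,u=np.mgrid[:z.shape[0],:z.shape[1]]
    pc=np.stack([(u-K[0,2])/K[0,0]*z,-(v-K[1,2])/K[1,1]*z,-z],-1)
    P=(pc-V[:3,3])@V[:3,:3]
    P[z<=0]=np.nan
    return P
def load(n): return dict(np.load(f"pics/{n}.npz"))
E
python3 - <<'E'
from h import *
for n in ["top0","scene0"]:
    d=load(n);P=cloud(d);f=d["frame"].astype(int)
    print(n,"valid",np.isfinite(P[...,2]).mean())
    ws=(P[...,0]>0.25)&(P[...,0]<0.75)&(abs(P[...,1])<0.45)
    m=ws&(f.max(-1)<40)&(P[...,2]>0.05)
    nl,lab,st,_=cv2.connectedComponentsWithStats(m.astype(np.uint8))
    for i in range(1,nl):
        if st[i,4]<80: continue
        q=P[lab==i]; c=q.mean(0); U,S,W=np.linalg.svd(q-c,full_matrices=False)
        print(st[i],"c",c.round(3),"n",W[2].round(3),"rms",(S[2]/len(q)**.5).round(4),"min",np.nanpercentile(q,1,0).round(3),"max",np.nanpercentile(q,99,0).round(3))
    # brown/wood
    hsv=cv2.cvtColor(d["frame"],cv2.COLOR_BGR2HSV)
    w=ws&(hsv[...,1]>70)&(hsv[...,0]<25)&(P[...,2]>0.006)&(P[...,1]<0.5)
    nl,lab,st,_=cv2.connectedComponentsWithStats(w.astype(np.uint8))
    for i in range(1,nl):
        if st[i,4]<40: continue
        q=P[lab==i]
        print("wood",st[i],q.mean(0).round(3),np.nanpercentile(q,1,0).round(3),np.nanpercentile(q,99,0).round(3))
    g=P[ws]; print("table z",np.median(g[:,2]))
E
```

```text
top0 valid 0.9959608843537415
[312 188  94   6 217] c [ 0.643 -0.182  0.075] n [-0.963 -0.071 -0.259] rms 0.0001 min [ 0.633 -0.27   0.051] max [ 0.655 -0.093  0.099]
[313 195 102  13 844] c [ 0.615 -0.184  0.123] n [-0.955 -0.087 -0.284] rms 0.0025 min [ 0.599 -0.265  0.054] max [ 0.639 -0.098  0.152]
[314 215  97   8 388] c [ 0.587 -0.186  0.075] n [-0.963 -0.07  -0.26 ] rms 0.0002 min [ 0.577 -0.276  0.051] max [ 0.599 -0.097  0.099]
[ 315  223  105   16 1083] c [ 0.56  -0.19   0.122] n [-0.957 -0.091 -0.276] rms 0.0026 min [ 0.543 -0.27   0.058] max [ 0.578 -0.101  0.152]
[316 242 100  11 562] c [ 0.532 -0.191  0.076] n [-0.963 -0.071 -0.259] rms 0.0003 min [ 0.52  -0.281  0.051] max [ 0.543 -0.101  0.099]
[ 317  253  104   25 1626] c [ 0.499 -0.197  0.14 ] n [-0.967 -0.088 -0.239] rms 0.0029 min [ 0.478 -0.281  0.053] max [ 0.521 -0.105  0.201]
wood [ 309  179  111   99 6456] [ 0.577 -0.176  0.06 ] [ 0.476 -0.282  0.018] [ 0.675 -0.092  0.147]
wood [ 105  183   86   78 3182] [0.58  0.216 0.07 ] [0.503 0.16  0.008] [0.655 0.272 0.207]
wood [274 268  15  16 127] [ 0.473 -0.032  0.
[... 154 characters left out ...]
00015438172725717198
scene0 valid 0.9958715986394557
[ 192  104   86   97 4058] c [ 0.555 -0.192  0.135] n [-0.329 -0.037 -0.944] rms 0.0206 min [ 0.483 -0.267  0.094] max [ 0.627 -0.118  0.198]
wood [233 136   8   8  40] [ 0.508 -0.276  0.101] [ 0.501 -0.287  0.095] [ 0.511 -0.263  0.106]
wood [ 175  160  118   83 4597] [ 0.604 -0.147  0.064] [ 0.482 -0.273  0.009] [ 0.679 -0.089  0.105]
wood [309 209   8  14  98] [ 0.475 -0.031  0.029] [ 0.46  -0.047  0.023] [ 0.489 -0.016  0.033]
wood [319 213  19  20 167] [ 0.46 -0.    0.02] [ 0.449 -0.032  0.012] [0.47  0.026 0.027]
wood [ 304  238  117  151 4877] [0.596 0.225 0.087] [0.505 0.164 0.009] [0.658 0.276 0.206]
table z 0.00017063976712318067
```

```bash
python3 - <<'E'
from h import *
d=load("top0");f=d["frame"]
cv2.imwrite("pics/topcropE.png",cv2.resize(f[160:280,90:220],None,fx=5,fy=5))
cv2.imwrite("pics/topcropR.png",cv2.resize(f[160:290,290:440],None,fx=5,fy=4.6))
d=load("scene0");f=d["frame"]
cv2.imwrite("pics/sccropE.png",cv2.resize(f[225:400,280:430],None,fx=4,fy=3.4))
E
```

```text
(no output)
```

View pics/topcropE.png

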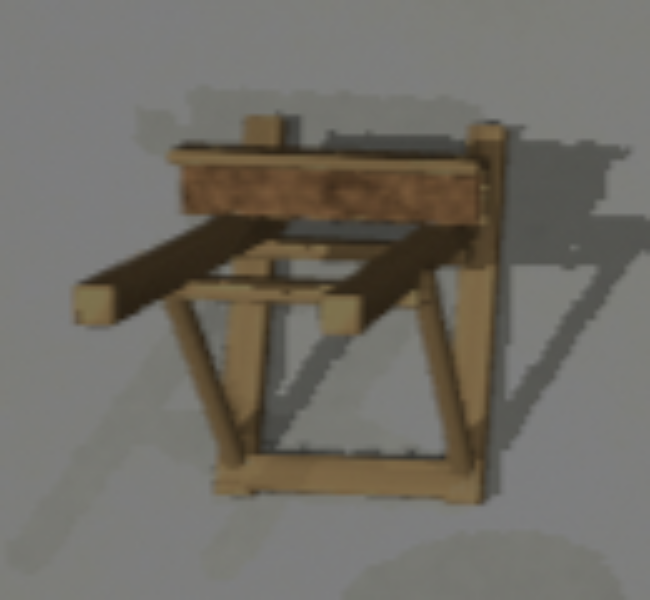

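View pics/topcropR.png

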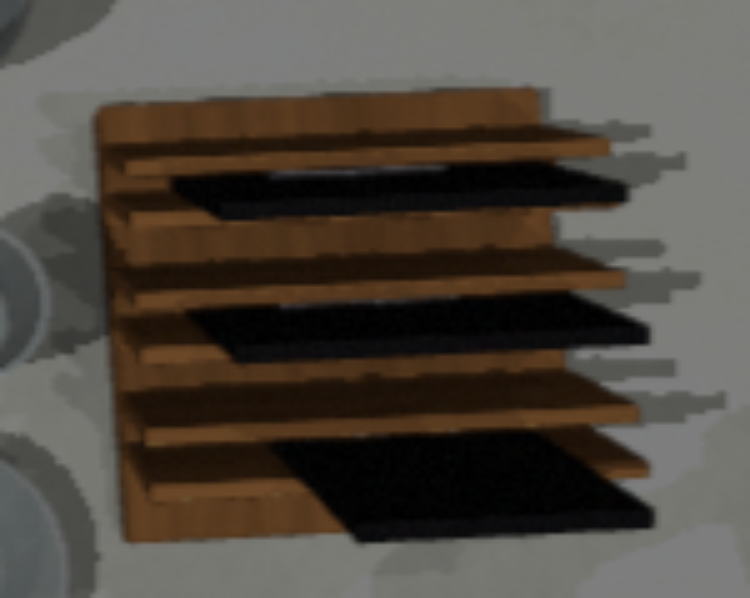

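View pics/sccropE.png

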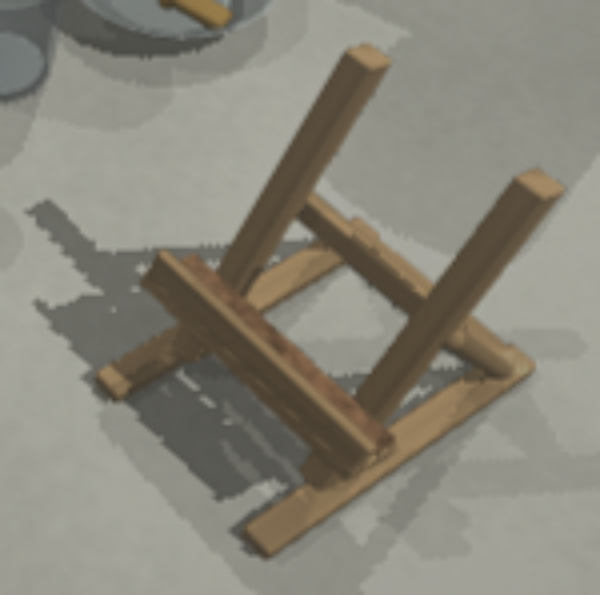

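The tall board stands in the slot nearest the robot, with its top leaning towards the base. The easel's front faces away from the robot and its uprights lean towards the base, so the board needs only a small turn. Next I fit its planes and edges.

```bash
python3 - <<'E'
from h import *
D={n:load(n) for n in["top0","scene0"]}
C={n:cloud(D[n]) for n in D}
xr=np.array([0.963,0.071,0.259]);xr/=np.linalg.norm(xr)
yr=np.cross([0,0,1],xr);yr/=np.linalg.norm(yr); zr=np.cross(xr,yr)
print("rack axes",xr.round(4),yr.round(4),zr.round(4))
for n in D:
    P=C[n];f=D[n]["frame"].astype(int)
    m=(f.max(-1)<45)&(P[...,2]>0.11)&(P[...,0]>.4)&(P[...,0]<.535)&(P[...,1]<-.05)&(P[...,1]>-.35)
    q=P[m]; X=q@xr;Y=q@yr;Z=q@zr
    print(n,m.sum(),"Z hist",np.percentile(Z,[1,50,99]).round(4))
    zt=np.percentile(Z,99.5)
    fc=(Z<zt-.008)
    qq=q[fc];c=qq.mean(0);W=np.linalg.svd(qq-c,full_matrices=False)[2];rms=np.std((qq-c)@W[2])
    print(" face n",W[2].round(4),rms.round(5),"X",np.median(X[fc]).round(4),np.percentile(X,[1,99]).round(4),"Y",np.percentile(Y[fc],[.5,99.5]).round(4),"Zmax",Z.max().round(4),np.percentile(Z,99).round(4))
    t=(abs(Z-zt)<.002); print(" top edge X",np.percentile(X[t],[2,98]).round(4),"Y",np.percentile(Y[t],[1,99]).round(4),t.sum())
# easel
for n in D:
    P=C[n];hsv=cv2.cvtColor(D[n]["frame"],cv2.COLOR_BGR2HSV)
    w=(hsv[...,1]>60)&(hsv[...,0]<25)&(P[...,2]>0.09)&(P[...,1]>.1)&(P[...,1]<.35)&(P[...,0]>.45)&(P[...,0]<.7)
    q=P[w]
    nl,lab,st,_=cv2.connectedComponentsWithStats(w.astype(np.uint8))
    for i in range(1,nl):
        if st[i,4]<60: continue
        q=P[lab==i]; 
        print(n,st[i],q.mean(0).round(3),np.percentile(q,1,0).round(3),np.percentile(q,99,0).round(3))
        t=q[q[:,2]>q[:,2].max()-.006]; print("  top part",len(t),t.mean(0).round(4),t.min(0).round(4),t.max(0).round(4))
E
```

```text
rack axes [0.9632 0.071  0.2591] [-0.0735  0.9973  0.    ] [-0.2584 -0.019   0.9659]
top0 1089 Z hist [-0.0201  0.042   0.0729]
 face n [-0.9626 -0.0778 -0.2596] 0.00075 X 0.505 [0.4978 0.5058] Y [-0.2893 -0.1909] Zmax 0.0744 0.0729
 top edge X [0.4986 0.5054] Y [-0.2898 -0.1977] 69
scene0 1361 Z hist [-0.0205  0.0279  0.0707]
 face n [0.9632 0.0736 0.2585] 0.00109 X 0.5047 [0.5007 0.507 ] Y [-0.2898 -0.1898] Zmax 0.0726 0.0707
 top edge X [0.4998 0.5068] Y [-0.2875 -0.19  ] 68
top0 [105 205  74  24 795] [0.573 0.218 0.148] [0.554 0.168 0.091] [0.599 0.266 0.208]
  top part 103 [0.5596 0.2202 0.206 ] [0.5521 0.1724 0.204 ] [0.5667 0.2637 0.21  ]
scene0 [ 338  238   83  102 1956] [0.58  0.223 0.147] [0.556 0.173 0.092] [0.601 0.269 0.207]
  top part 169 [0.5621 0.2247 0.2053] [0.5529 0.1728 0.2023] [0.5696 0.2658 0.2083]
```

```bash
python3 - <<'E'
from h import *
D={n:load(n) for n in["top0","scene0"]}
pts={}
rng=np.random.default_rng(0)
for n in D:
    P=cloud(D[n]);hsv=cv2.cvtColor(D[n]["frame"],cv2.COLOR_BGR2HSV)
    w=(hsv[...,1]>60)&(hsv[...,0]<25)&(P[...,2]>0.012)&(P[...,1]>.1)&(P[...,1]<.35)&(P[...,0]>.45)&(P[...,0]<.7)
    q=P[w];pts[n]=q
    up=q[q[:,2]>.1];best=(0,)
    for _ in range(4000):
        a=up[rng.choice(len(up),3,False)];nn=np.cross(a[1]-a[0],a[2]-a[0]);l=np.linalg.norm(nn)
        if l<1e-5: continue
        nn/=l; nn*=np.sign(nn[0])
        if nn[2]<.2 or nn[2]>.4 or nn[0]<.85: continue
        k=(abs((up-a[0])@nn)<.001).sum()
        if k>best[0]: best=(k,a[0],nn)
    k,a,nn=best; i=up[abs((up-a)@nn)<.0015];c=i.mean(0);W=np.linalg.svd(i-c,full_matrices=False)[2];nn=W[2]*np.sign(W[2,0])
    yaw=np.arctan2(nn[1],nn[0]);lean=np.arcsin(nn[2])
    print(n,k,"n",nn.round(4),"yaw",yaw.round(4),"lean",lean.round(4),"d",(c@nn).round(4))
    L=.3;x=np.array([np.cos(L)*np.cos(yaw),np.cos(L)*np.sin(yaw),np.sin(L)]);y=np.array([-np.sin(yaw),np.cos(yaw),0]);z=np.cross(x,y)
    X=q@x-np.median(i@x);Y=q@y;Z=q@z; z0=np.median(i@x)*x
    # frame origin at world z=.012
    Z0=(0.012-z0[2])/z[2]; Z=Z-Z0
    fi=(abs(X)<.0015)&(Z>.1)
    ys=np.sort(Y[fi]); h,e=np.histogram(ys,bins=np.arange(.15,.29,.002)); print([(round(a,3),b) for a,b in zip(e,h) if b])
    yt=Y[(Z>.203)&(Z<.22)&(X<0.001)&(X>-.016)];print("top Z max",np.percentile(Z,[99,99.8]).round(4),"Y end",yt.min().round(4),yt.max().round(4))
    lg=(X>.003)&(X<.021)&(Z>.02)
    h,e=np.histogram(Z[lg],bins=np.arange(.02,.2,.002));print("ledge Z",[(round(a,3),b) for a,b in zip(e,h) if b>3])
    lz=Z[lg&(abs(Y-np.median(Y[lg]))<.055)];print("med",np.median(lz).round(4))
    lip=(X>.0215)&(X<.032)&(Z>.02)
    h,e=np.histogram(Z[lip],bins=np.arange(.02,.2,.002));print("lip Z",[(round(a,3),b) for a,b in zip(e,h) if b>3],"Y",np.percentile(Y[lg|lip],[1,99]).round(4))
    print("axes",x.round(4),y.round(4),z.round(4),"xoff",np.median(i@x).round(4),"Z0",Z0.round(4))
E
```

```text
top0 188 n [ 0.9547 -0.0156  0.297 ] yaw -0.0163 lean 0.3016 d 0.5971
[(np.float64(0.18), np.int64(14)), (np.float64(0.182), np.int64(16)), (np.float64(0.184), np.int64(14)), (np.float64(0.186), np.int64(14)), (np.float64(0.188), np.int64(11)), (np.float64(0.19), np.int64(13)), (np.float64(0.192), np.int64(12)), (np.float64(0.194), np.int64(1)), (np.float64(0.26), np.int64(14)), (np.float64(0.262), np.int64(22)), (np.float64(0.264), np.int64(12)), (np.float64(0.266), np.int64(18)), (np.float64(0.268), np.int64(13)), (np.float64(0.27), np.int64(6))]
top Z max [0.2055 0.2069] Y end 0.1815 0.2729
ledge Z [(np.float64(0.052), np.int64(5)), (np.float64(0.056), np.int64(5)), (np.float64(0.058), np.int64(85)), (np.float64(0.06), np.int64(275)), (np.float64(0.062), np.int64(166)), (np.float64(0.064), np.int64(9))]
med 0.0613
lip Z [(np.float64(0.052), np.int64(8)), (np.float64(0.054), np.int64(6)), (np.float64(0.056), np.int64(4)), (np.float64(0.058), np.int64(9)), (np.float64(0.06), np.int64(11)), (np.float64(0.062), np.int64(14)), (np.float64(0.064), np.int64(7)), (np.float64(0.066), np.in
[... 1086 characters left out ...]
15)), (np.float64(0.06), np.int64(229)), (np.float64(0.062), np.int64(85))]
med 0.0614
lip Z [(np.float64(0.048), np.int64(5)), (np.float64(0.05), np.int64(50)), (np.float64(0.052), np.int64(59)), (np.float64(0.054), np.int64(64)), (np.float64(0.056), np.int64(69)), (np.float64(0.058), np.int64(63)), (np.float64(0.06), np.int64(75)), (np.float64(0.062), np.int64(66)), (np.float64(0.064), np.int64(72)), (np.float64(0.066), np.int64(61)), (np.float64(0.068), np.int64(72)), (np.float64(0.07), np.int64(94)), (np.float64(0.072), np.int64(175)), (np.float64(0.074), np.int64(40))] Y [0.1732 0.2899]
axes [ 0.9551 -0.0189  0.2955] [0.0198 0.9998 0.    ] [-0.2955  0.0058  0.9553] xoff 0.597 Z0 -0.1721
```

```bash
cat >> h.py <<'E'
from scipy.spatial.transform import Rotation as R
def frame(yaw,lean):
    x=np.array([np.cos(lean)*np.cos(yaw),np.cos(lean)*np.sin(yaw),np.sin(lean)]);y=np.array([-np.sin(yaw),np.cos(yaw),0])
    return np.stack([x,y,np.cross(x,y)],1)
FR=frame(0.0745,np.radians(15)); FE=frame(-0.0185,0.3)
BO=FR@[0.501,-0.2398,-0.0975]      # board origin in rack
EO=FE@[0.5972,0.2277,-0.1722]      # easel origin
H=0.129                            # TCP height along the board
def tool(F,s=1):
    z=-F[:,2];y=s*F[:,0];x=np.cross(y,z)
    q=R.from_matrix(np.stack([x,y,z],1)).as_quat();return np.array([q[3],*q[:3]])
def rk(up): return BO+FR[:,2]*(H+up)
def es(x,y,z): return EO+FE@np.array([x,y,z+H])  # TCP for board origin at easel x,y,z
E
python3 - <<'E'
from bench import *
from h import *
print(BO,EO)
for s in(1,-1):
  for p,F in [(rk(.09),FR),(rk(0),FR),(rk(.11),FR),(rk(.2),FR),(es(.012,0,.225),FE),(es(.008,0,.06),FE),(es(.004,0,.15),FE)]:
    q=inverse_kinematics(p,tool(F,s));print(s,p.round(3),None if q is None else np.round(q,2))
E
```

```text
[ 0.52559994 -0.20123722  0.03549057] [0.6255214  0.2161655  0.01197572]
1 [ 0.469 -0.205  0.247] [-0.59 -0.35  1.63  0.16  1.66 -0.63]
1 [ 0.492 -0.204  0.16 ] [-0.55 -0.31  1.74  0.15  1.49 -0.62]
1 [ 0.464 -0.206  0.266] [-0.59 -0.35  1.6   0.16  1.69 -0.63]
1 [ 0.441 -0.208  0.353] [-0.63 -0.35  1.43  0.18  1.85 -0.64]
1 [0.532 0.218 0.354] [ 0.4  -0.17  1.29 -0.12  1.74  0.38]
1 [0.577 0.217 0.195] [ 0.37 -0.12  1.53 -0.11  1.45  0.38]
1 [0.547 0.218 0.28 ] [ 0.39 -0.18  1.43 -0.12  1.61  0.39]
-1 [ 0.469 -0.205  0.247] [-0.59 -0.35  1.63  0.16  1.66  2.51]
-1 [ 0.492 -0.204  0.16 ] [-0.55 -0.31  1.74  0.15  1.49  2.52]
-1 [ 0.464 -0.206  0.266] [-0.59 -0.35  1.6   0.16  1.69  2.51]
-1 [ 0.441 -0.208  0.353] [-0.63 -0.35  1.43  0.18  1.85  2.5 ]
-1 [0.532 0.218 0.354] None
-1 [0.577 0.217 0.195] None
-1 [0.547 0.218 0.28 ] None
```

```bash
python3 - <<'E'
from bench import *
from h import *
p=state()["ee_pos"]; move_l(p+[0,0,.08],.2)
move_to(rk(.10),tool(FR))
s=state();print(s["time"],s["ee_pos"]-rk(.10),s["ft_force"])
move_l(rk(.0),.08)
s=state();print(s["time"],s["ee_pos"]-rk(0),s["ft_force"],s["moment"])
for n in ["scene","wrist"]:
  d=get_image(n);cv2.imwrite(f"pics/{n}1.png",d["frame"])
E
```

```text
2.3667 [-1.20343793e-04 -7.91091441e-04  6.81912616e-05] [-0.41370564 -0.70840041  0.36982309]
3.7667 [ 0.00022237 -0.00013838  0.0008001 ] [-0.74558104  0.14708217  0.09215396] [-0.00551038 -0.01622995  0.00735666]
```

View pics/scene1.png

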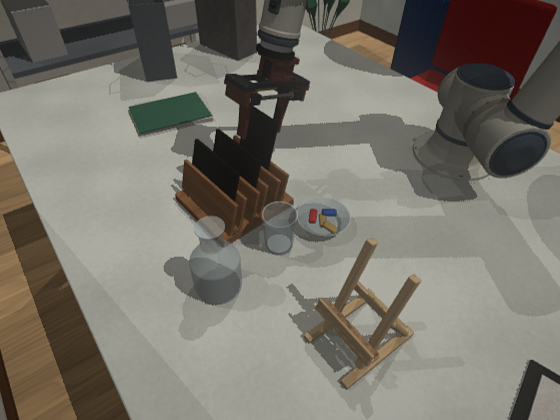

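View pics/wrist1.png

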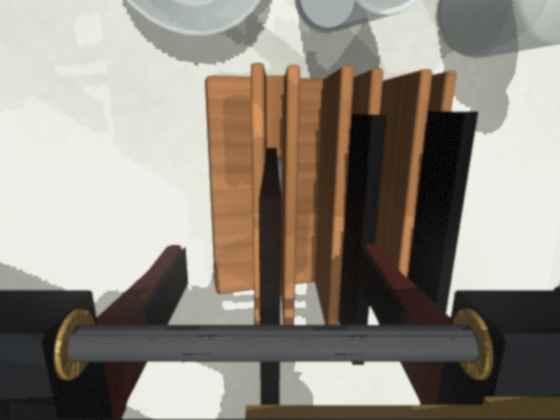

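The wrist view shows the board edge-on at column 270, midway between the fingertips (187 and 360), so I close and draw it up.

```bash
python3 - <<'E'
from bench import *
from h import *
close()
s=state();print(s["time"],s["finger_gap"],s["ft_force"],s["moment"])
for u in (.01,.03,.06,.085,.11):
    move_l(rk(u),.05); s=state();print(u,s["time"],s["finger_gap"],s["ft_force"].round(2),s["moment"].round(3))
hold(.3)
move_l(rk(.2),.15); s=state();print(s["time"],s["finger_gap"],s["ft_force"].round(2))
for n in ["scene","top","wrist"]:
  d=get_image(n);cv2.imwrite(f"pics/{n}2.png",d["frame"]);np.savez(f"pics/{n}2.npz",**d)
E
```

```text
5.0667 0.007919925443457517 [-4.2203209   0.40642856  1.16875345] [-0.01057758  0.8371753  -0.04196673]
0.01 5.4167 0.008152919972966601 [-3.93  0.81 -1.9 ] [ 0.173  1.14  -0.021]
0.03 5.9667 0.007938080147028044 [-3.93  0.37 -1.22] [-0.203  1.43  -0.077]
0.06 6.7167 0.00789229609088572 [ 0.54  0.65 -2.65] [-0.02   0.053 -0.01 ]
0.085 7.3667 0.00758587710623004 [-0.08  0.15 -2.79] [-0.049  0.109  0.004]
0.11 8.0167 0.007779917088983955 [ 0.2   0.13 -1.66] [-0.042  0.134 -0.037]
9.0667 0.007776910506026286 [ 0.04 -0.15 -2.52]
```

View pics/scene2.png

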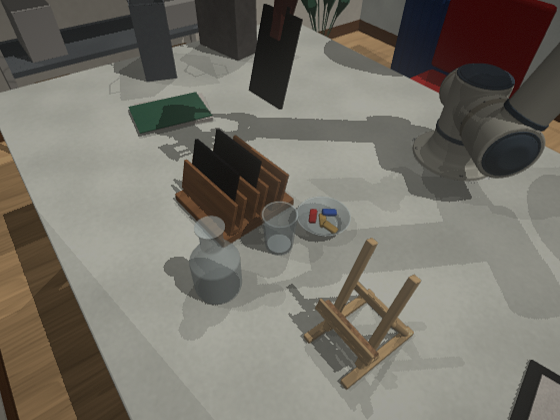

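View pics/top2.png

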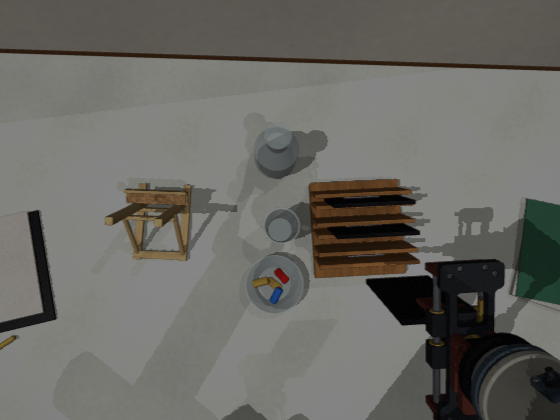

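```bash
python3 - <<'E'
from bench import *
from h import *
move_l(es(.025,0,.24),.15,tool(FE)); hold(.5)
s=state();print(s["time"],s["ee_pos"]-es(.025,0,.24),s["finger_gap"],s["ft_force"].round(2))
for n in ["scene","top","wrist"]:
  d=get_image(n);cv2.imwrite(f"pics/{n}3.png",d["frame"]);np.savez(f"pics/{n}3.npz",**d)
for n in ["scene3","top3"]:
    d=load(n);P=cloud(d);f=d["frame"].astype(int)
    E=(P-EO)@FE
    m=(f.max(-1)<45)&(abs(E[...,0]-.025)<.025)&(abs(E[...,1])<.075)&(E[...,2]>.15)&(E[...,2]<.375)
    nl,lab,st,_=cv2.connectedComponentsWithStats(m.astype(np.uint8))
    i=1+np.argmax(st[1:,4]);q=E[lab==i]
    c=q.mean(0);W=np.linalg.svd(q-c,full_matrices=False)[2];nn=W[2]*np.sign(W[2,0])
    print(n,len(q),"n(easel)",nn.round(4),"rms",np.std((q-c)@nn).round(4),"X",np.median(q[:,0]).round(4),np.percentile(q,.5,0).round(4),np.percentile(q,99.5,0).round(4))
    # side edges: y vs z
    zb=np.arange(.25,.36,.01)
    print([(np.round(q[(q[:,2]>a)&(q[:,2]<a+.01)][:,1].min(),4),np.round(q[(q[:,2]>a)&(q[:,2]<a+.01)][:,1].max(),4)) for a in zb if ((q[:,2]>a)&(q[:,2]<a+.01)).sum()>5])
E
```

```text
12.7833 [ 4.87876163e-06 -1.32644727e-05 -1.28843719e-05] 0.007825361076424396 [ 0.39 -0.35 -2.44]
scene3 7828 n(easel) [ 1.0e+00 -1.0e-04 -4.6e-03] rms 0.0012 X 0.0295 [ 0.0273 -0.0505  0.2413] [0.0383 0.0482 0.3743]
[(np.float64(-0.0511), np.float64(0.0483)), (np.float64(-0.0504), np.float64(0.0482)), (np.float64(-0.0509), np.float64(0.0481)), (np.float64(-0.0525), np.float64(0.0487)), (np.float64(-0.0505), np.float64(0.0482)), (np.float64(-0.0513), np.float64(0.0487)), (np.float64(-0.0509), np.float64(0.0485)), (np.float64(-0.052), np.float64(0.0484)), (np.float64(-0.0512), np.float64(0.0482)), (np.float64(-0.0508), np.float64(0.0484)), (np.float64(-0.0517), np.float64(0.0483))]
top3 1082 n(easel) [ 0.9994 -0.0315 -0.013 ] rms 0.0018 X 0.0288 [ 0.022  -0.0523  0.2406] [0.0377 0.0434 0.3743]
[(np.float64(-0.0523), np.float64(0.0447)), (np.float64(-0.0521), np.float64(0.0449)), (np.float64(-0.0524), np.float64(0.0439)), (np.float64(-0.0521), np.float64(0.0454)), (np.float64(-0.0523), np.float64(0.038)), (np.float64(-0.0522), np.float64(0.0279)), (np.float64(-0.0521), np.float64(0.022)), (np.float64(-0.0519), np.float64(0.0048)), (np.float64(-0.052), np.float64(-0.0011)), (np.float64(-0.0526), np.float64(-0.0037)), (np.float64(-0.0525), np.float64(-0.0066))]
```

View pics/scene3.png

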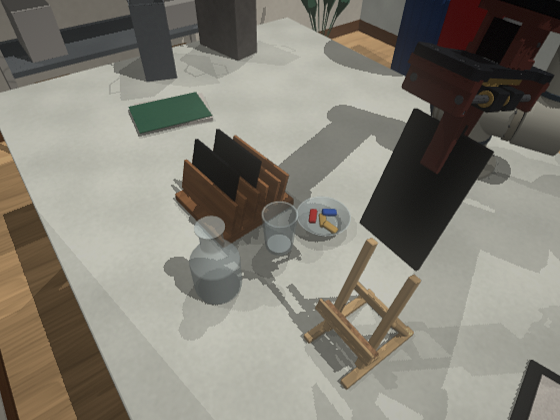

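The board sits straight in the fingers: its normal agrees with the easel's to 0.005 rad, y is about -1 mm, and the lower edge is at 0.241. I lower it between the uprights and the lip, then feel for the ledge, which looks to be at z ≈ 0.061.

```bash
python3 - <<'E'
from bench import *
from h import *
move_l(es(.011,.001,.24),.1)
move_l(es(.011,.001,.09),.1); move_l(es(.011,.001,.072),.04); hold(.4)
F=lambda: np.mean([ (hold(.02),state()["ft_force"]@FE)[1] for _ in range(4)],0)
b=F();print("base",b.round(2),state()["time"])
z=.072
while z>.050:
    z-=.001; move_l(es(.011,.001,z),.02); f=F()-b; print(round(z,4),f.round(2))
    if f[2]>2.5 or np.linalg.norm(f)>8: break
s=state();print(s["time"],s["finger_gap"],(s["ee_pos"]-es(.011,.001,z)).round(4))
for n in ["scene","top"]:
  d=get_image(n);cv2.imwrite(f"pics/{n}4.png",d["frame"]);np.savez(f"pics/{n}4.npz",**d)
d=load("scene4");P=cloud(d);f=d["frame"].astype(int);E=(P-EO)@FE
m=(f.max(-1)<45)&(abs(E[...,0]-.015)<.02)&(abs(E[...,1])<.08)&(E[...,2]>.03)&(E[...,2]<.24)
q=E[m];print(len(q),np.median(q[:,0]),np.percentile(q,1,0),np.percentile(q,99,0))
E
```

```text
base [-0.95 -0.05 -1.51] 15.9417
0.071 [0.56 0.37 0.18]
0.07 [ 0.39 -0.16  0.1 ]
0.069 [ 0.52  0.01 -0.4 ]
0.068 [ 0.06 -0.15  0.14]
0.067 [0.4  0.05 0.12]
0.066 [0.16 0.12 0.38]
0.065 [ 0.47  0.21 -0.15]
0.064 [ 0.64 -0.13  0.06]
0.063 [ 0.   -0.04  0.14]
0.062 [-0.06  0.29  2.22]
0.061 [-0.87 -0.05  5.09]
19.425 0.008068583850184007 [0.     0.     0.0005]
5091 0.015476134332121602 [ 0.0113809  -0.04879652  0.06783842] [0.01759056 0.04904221 0.23002409]
```

View pics/scene4.png

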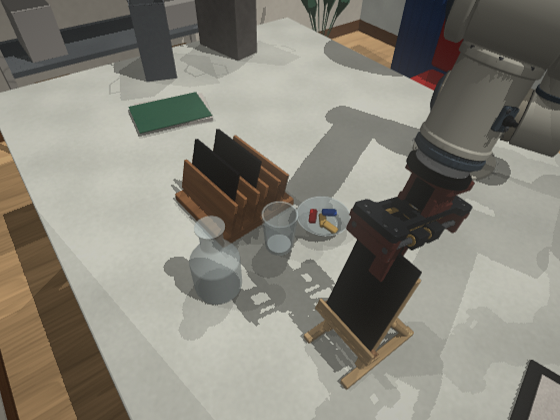

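Contact came at z ≈ 0.0625, which agrees with sight, and the force is now about 5 N. I back off to barely touching, bring the board back until it meets the uprights, then set it down lightly.

```bash
python3 - <<'E'
from bench import *
from h import *
F=lambda: np.mean([ (hold(.02),state()["ft_force"]@FE)[1] for _ in range(5)],0)
move_l(es(.011,.001,.0645),.02); hold(.2); b=F(); print("base",b.round(2))
x=.011
while x>-.002:
    x-=.001; move_l(es(x,.001,.0645),.02); f=F()-b; print(round(x,4),f.round(2))
    if f[0]>2.5 or np.linalg.norm(f)>8: break
z=.0645
while z>.059:
    z-=.0005; move_l(es(x,.001,z),.02); f=F()-b; print("z",round(z,4),f.round(2))
    if f[2]>2.2 : break
s=state();print(s["time"],s["finger_gap"],s["ft_force"].round(2),s["moment"].round(3))
for n in ["scene","top","wrist"]:
  d=get_image(n);cv2.imwrite(f"pics/{n}5.png",d["frame"]);np.savez(f"pics/{n}5.npz",**d)
d=load("scene5");P=cloud(d);f=d["frame"].astype(int);E=(P-EO)@FE
m=(f.max(-1)<45)&(abs(E[...,0]-.008)<.006)&(abs(E[...,1])<.08)&(E[...,2]>.075)&(E[...,2]<.19)
q=E[m];c=q.mean(0);W=np.linalg.svd(q-c,full_matrices=False)[2];print(len(q),W[2],np.median(q[:,0]),np.percentile(q,1,0),np.percentile(q,99,0))
E
```

```text
base [-0.47 -0.18 -1.59]
0.01 [-0.26 -0.14 -0.49]
0.009 [ 0.13 -0.11  0.09]
0.008 [0.28 0.46 0.32]
0.007 [-0.01 -0.05 -0.03]
0.006 [-0.18 -0.06 -0.3 ]
0.005 [-0.06  0.48  0.49]
0.004 [-0.33  0.43  0.05]
0.003 [ 4.55  0.63 -2.8 ]
z 0.064 [ 5.86  0.27 -0.57]
z 0.0635 [ 5.98 -0.16  2.44]
23.4667 0.007632702426238588 [ 4.88 -0.6   2.86] [-0.082 -0.832  0.064]
3817 [9.99998041e-01 8.12510244e-04 1.80473499e-03] 0.008308149890046544 [ 0.00647341 -0.04919273  0.07631092] [0.010098   0.04894087 0.18886625]
```

Upright contact is at x ≈ 0.0035. Part of that last z force may be friction on the uprights, so I ease off the back pressure, lower onto the pad properly, and release.

```bash
python3 - <<'E'
from bench import *
from h import *
F=lambda: np.mean([ (hold(.02),state()["ft_force"]@FE)[1] for _ in range(5)],0)
b=np.array([-.47,-.18,-1.59])
move_l(es(.004,.001,.064),.02); print((F()-b).round(2))
z=.064
while z>.059:
    z-=.0005; move_l(es(.004,.001,z),.02); f=F()-b; print("z",round(z,4),f.round(2))
    if f[2]>2.8 : break
gripper_open(); hold(.5); s=state(); print(s["time"],s["finger_gap"],s["ft_force"].round(2))
for n in ["scene","wrist"]:
  d=get_image(n);cv2.imwrite(f"pics/{n}6.png",d["frame"])
move_l(es(.004,.001,z+.12),.08); hold(.3); 
for n in ["scene","top"]:
  d=get_image(n);cv2.imwrite(f"pics/{n}7.png",d["frame"]);np.savez(f"pics/{n}7.npz",**d)
for n in("scene7","top7"):
    d=load(n);P=cloud(d);f=d["frame"].astype(int);E=(P-EO)@FE
    m=(f.max(-1)<45)&(abs(E[...,0]-.008)<.006)&(abs(E[...,1])<.08)&(E[...,2]>.075)&(E[...,2]<.25)
    q=E[m];k=q[q[:,2]<.22];c=k.mean(0);W=np.linalg.svd(k-c,full_matrices=False)[2];print(n,len(q),W[2].round(4),np.median(q[:,0]).round(4),np.percentile(q,.5,0).round(4),np.percentile(q,99.5,0).round(4))
print(state()["time"])
E
```

```text
[2.78 0.25 1.65]
z 0.0635 [2.24 0.74 0.98]
z 0.063 [2.11 0.34 0.48]
z 0.0625 [0.84 0.06 1.95]
z 0.062 [ 0.27 -0.28  2.95]
27.0583 0.08783387366742279 [-0.74  0.95  0.15]
scene7 5659 [-1.0e+00 -1.3e-03  8.0e-04] 0.0082 [ 0.0038 -0.0496  0.0756] [0.0102 0.049  0.2312]
top7 1136 [-1.      0.0083 -0.0012] 0.0077 [ 0.0022 -0.0511  0.0757] [0.0084 0.0453 0.2329]
29.2083
```

View pics/scene7.png

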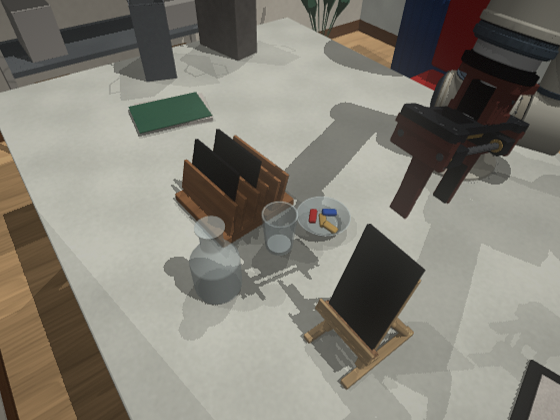

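View pics/top7.png

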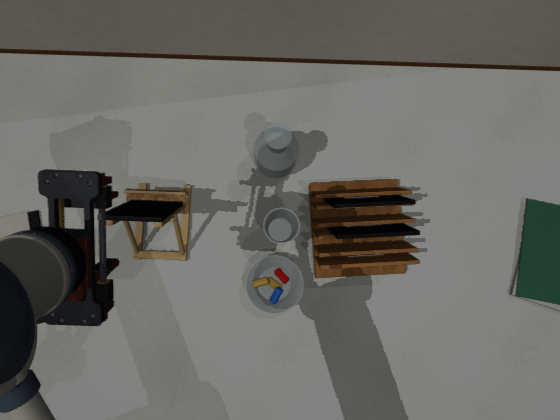

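The board stands flat in the easel at pixel (375, 290) of the scene view, with the gripper clear at (440, 140). The wide boards, carafe, tumbler and dish are at the same pixels as at the start, so I hand it in.

```bash
python3 - <<'E'
from bench import *
hold(.3); print(state()["time"],state()["ft_force"]); job_done()
E
```

```text
29.5083 [ 0.04803645 -0.31481625 -0.04890017]
the job is handed in; nothing more can be done
```

The tall board is on the easel, released and standing the same way up, and I handed the job in at 29.5 s; no verdict came back.

**What I did:** I gripped the board near its top edge and drew it straight up out of the slot nearest the robot. I then lowered it between the easel's uprights and lip and felt the ledge at about 62 mm, close to the 61 mm I had measured by sight. I brought the board back onto the uprights, settled it with about 3 N on the cork pad and let go. The highest contact reading I saw was about 6 N.

**Last checks after release:**

| Check | Measured | Allowed |
|---|---|---|
| Distance out from the uprights' front face | about 4 mm | 0.5–9.5 mm |
| Off centre | within 1 mm (scene camera) | 18 mm |
| Lean against the uprights | within 0.002 rad | 0.06 rad |
| Height of lower edge | about 62 mm | 24–82 mm |
| Squareness | not measured directly after release | 0.09 rad |

- **Rest of the scene:** The wide boards, carafe, tumbler and dish showed no visible shift in the images. The gripper was clear of everything.
- **Disagreement:** The top camera put the board's middle 2 to 3 mm further to the side than the scene camera did. The gripper's shape may partly have hidden that edge, and it is still well inside the limit.

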